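Open a child-safe medicine bottle in a one-handed holder

ROBOT

A 6-joint arm with a two-finger parallel gripper is mounted at the origin on a cart in front of the work surface, level with it; the furniture and walls round the work are solid. World frame = base frame: x ahead of the robot, y to its left, z up, the work surface at z = 0. Lengths are in m, angles in rad, forces in N, time in s.
With the tool pointing down it reaches from about 0.3 to 0.775 m from the base axis. Payload 14.6 kg.
Tool frame: the origin (TCP) lies at the very end of the fingers, on their centre line; the grasp point (between the pads) lies 19 mm behind it; z points along the fingers, y is the line along which they close (so a half turn about z gives the same grasp; the last joint's range is limited). The gripper opens to 94 mm and grips with 3 to 60 N. Pads are 16 mm wide; open, the fingers measure 119 mm over their backs; the gripper's body (75 mm by 177 mm) begins 78 mm behind the grasp point.
Start: joints at [-1.261, 0.3, 1.521, -0, 1.321, -0.067], TCP at [0.202, -0.511, 0.205] pointing down, gripper open.
Joint ranges: [-3.03, 3.03], [-0.79, 2.21], [0.23, 2.52], [-1.04, 4.18], [0, 3.07], [-2.55, 2.55]. Speed limits (rad/s): [2.22, 2.22, 2.57, 3.14, 3.14, 3.14].

INTERFACE

Orientations are given as [roll, pitch, yaw] about the fixed x, y, z axes, in that order (R = Rz(yaw) Ry(pitch) Rx(roll)).
In Python, from station import ctrl, cams gives the robot as it stands. The module is installed in compiled form; this text tells all that it offers.
- The arm moves only by the tool arm_command, never from a script. Its argument "plan" is a list that holds one entry, the list of rows, each a list of 7 numbers: the shift along the tool's x, y, z in fractions of the full range, 1 being 600 mm, then the turn, a rotation vector about the tool's x, y, z in parts of the range, where 1.0 means 4 rad, then the closure, from -1 (fully open) to 1 (shut). A call has 1 to 12 rows; each row is the pose to reach, as a shift and turn from the pose commanded when the call began, along the tool's axes at that moment; what a row does not reach only later rows make up. A row lasts 1/10 s, in which the tool goes at most 50 mm and 8.59 degrees, less where a joint would pass 70% of its speed; a pose out of reach is approached as far as the arm can. A call with a gripper value outside its range is refused whole. The fingers move at their own pace and stop on an object; "squeeze" is the grip in N (left out, the last holds). Time passes only in rows, so rows that repeat a pose let the fingers close. It gives the time, the measured TCP pose, the force, the opening and the grip force at its end, in the units of the state.
- ctrl.get_obs(): the state, without advancing time (a new reading comes with each control period).
- cams.camera(name): name is "scene" or "top" or "wrist"; returns (picture, depth): 480x640x3 uint8, blue, green, red; 480x640 float32, m along the optical axis (not along the pixel's ray), 0 where there is no reading.
- cams.camera_info(name): a dict with "fx", "fy", "cx", "cy" (pixels), "world_to_cam" (4x4, takes a point from world to camera coordinates). Camera axes: x right, y down, z forward; pixel columns grow to the right and rows downward; lengths in m; the calibration is good to about 2 mm. The wrist camera is an equidistant fisheye: a pixel r from the principal point sees the ray r / f radians off the axis. A picture is of the moment at which its call begins: read the wrist's pose just before it. camera_info takes no time and is no camera call; for the wrist camera it gives the pose at the moment of the call.
- ctrl.hand_in(): hands the job in; it is judged then, once.
The state is a dict: "time_s": time; "qpos": joint angles; "joint_vel": joint speeds; "tau": joint torques, N m; "ee_pos": TCP position; "eef_rot": TCP orientation; "force": force on the tool from outside, world axes, zero at the start; "moment": the same for the moment, N m; "grip_width": finger opening in m; "grip_force": force on a finger pad.
Only numpy, scipy, OpenCV 4.12 (cv2) and the standard library are available. Lean on these libraries where they do the work, as an engineer would, in place of code of your own. Each camera call takes 0.05 s, during which the arm holds its last target. There are 200 camera calls.

TASK

Open the medicine bottle with the help of the bottle holder: first lay the blue riser block flat in the holder's square pocket, then stand the still-closed bottle upright in the pocket on top of it, squarely and fully down. Then push the child-safe cap down, twist it counter-clockwise while it is pressed, and lift it off, leaving bottle and riser seated in the holder. Finish while still holding the cap level and still in the gripper, about 5 cm clear above the open bottle: do not put it down or let go, and do not move the mug, the tin or the salt shaker.

Things in the scene. Friction and masses are not known exactly. Their poses are not given: they have to be found in the camera images.
- holder: bottle holder, fixed to the worktop: grey base 124 x 124 x 8 mm with four grey L-shaped corner posts up to z 62 mm, flared lead-ins on top to 70 mm. They enclose a 61 x 61 mm square pocket, open above and, in the middle of each side, open 37 mm wide down to the base for the fingers. Origin: centre of its underside; z up, x and y square to the pocket's sides
- pocket_floor (a point): centre of the pocket's floor, on top of the base, 8 mm above the worktop; axes as the holder's
- riser: blue riser block with thin black rubber pad on top, 56 x 56 x 24 mm, 80 g, loose, flat on the worktop at the start. Origin: centre of its underside; x and y square to its sides. Fits the pocket in any of its four quarter turns; there its top lies 32 mm above the worktop
- bottle: amber medicine bottle: square body 56 x 56 x 50 mm with green and white blank labels, round neck above it 36 mm across, 45 mm over its lugs, rim 76 mm up; 87 mm tall with cap, about 0.14 to 0.23 kg in all. Upright on the worktop at the start. Origin: centre of its underside; x and y square to its sides. Fits the pocket in any quarter turn
- cap: white ribbed round cap, red counter-clockwise arrow on top, 55 mm across, 29 mm tall, 35 g. Origin: centre of its lower edge; z up. Locked on the bottle at the start, origin 58 mm above the bottle's underside (8 mm above the square body), x axis along the bottle's. Not pressed, it neither turns nor comes off: the closed bottle may be lifted and carried by its cap
- cap_top (a point): centre of the cap's top, 29 mm above its origin. A spring holds it up: 5 N at rest, 9 N pressed 3.5 mm. It unlocks when pressed 3 mm and bottoms out at 5.5 mm (11 N). Kept pressed and turned on the bottle counter-clockwise (from above) by 0.65 to 1.4 rad (best 1.0) it is free and lifts straight off. Clockwise it meets a stop. The bottle may give 0.1 rad in the pocket
- dark_mug: bystander: mug, dark above and white below, 80 x 114 x 94 mm, loose; origin at the centre of its underside
- tin: bystander: food tin, 75 mm across, 58 mm tall, loose; origin at the centre of its underside
- salt: bystander: clear salt shaker with a grey top, 44 mm across, 90 mm tall, loose; origin at the centre of its underside

How it is judged:
On the way, in this order (a step that is already met when the one before it is completed fails the run):
1. the riser lies flat on the pocket's floor (horizontal distance between riser and pocket_floor below 0.004 m and z of riser in the frame of pocket_floor below 0.003 m and angle between riser's own z axis and vertical below 0.06 rad), for 0.2 s.
2. the bottle, its cap still locked on, stands upright and fully down on the riser in the pocket (all of step 1 and horizontal distance between bottle and pocket_floor below 0.004 m and z of bottle in the frame of pocket_floor between 0.021 and 0.0275 m and angle between bottle's own z axis and vertical below 0.06 rad and z of cap in the frame of bottle below 0.0605 m and angle between the x axis of cap and the x axis of bottle, either way round below 0.15 rad), for 0.2 s.
3. the cap is pressed down at least 2 mm while it is turned more than 0.3 rad, the bottle still in the pocket (horizontal distance between bottle and pocket_floor below 0.004 m and z of bottle in the frame of pocket_floor between 0.021 and 0.0275 m and angle between bottle's own z axis and vertical below 0.06 rad and z of cap in the frame of bottle below 0.056 m and angle between the x axis of cap and the x axis of bottle, either way round above 0.3 rad and horizontal distance between cap and bottle below 0.006 m), for 0.05 s.
At the end, for the whole second after the job is handed in: Riser flat on the pocket floor, bottle upright on it (4 mm off centre, 3 mm in height, 0.06 rad). Fingers hold the cap still, level within 0.35 rad, clear of all else, its lower edge 20 to 120 mm above the bottle's rim and within 40 mm of its axis (all of step 1 and horizontal distance between bottle and pocket_floor below 0.004 m and z of bottle in the frame of pocket_floor between 0.021 and 0.0275 m and angle between bottle's own z axis and vertical below 0.06 rad and z of cap in the frame of bottle between 0.096 and 0.196 m and horizontal distance between cap and bottle below 0.04 m and angle between cap's own z axis and vertical below 0.35 rad and linear speed of cap below 0.03 m/s and contact force between the fingers and cap above 1 N and contact force between cap and bottle below 0.1 N and contact force between cap and holder below 0.1 N); the arm keeps its last pose, push and grip.
It fails at once if a bystander (mug, tin or salt shaker) is moved more than 3 cm or tipped over (distance of any of dark_mug, tin, salt from where it was at the start of the episode above 0.03 m or angle between any of dark_mug, tin, salt's own z axis and vertical above 0.5 rad).
It also fails if it takes over 56 s, if anything falls off the work surface, if the arm or the gripper's body presses on something with over 40 N, if the wrist force passes 120 N, or if a joint passes its speed limit or range.

## Working session

There is one attempt and no reset: what is moved stays moved. The work goes in short steps, Python scripts to look and compute and a tool call to move; the robot and the scene stay as the last step left them, time stands still between calls to the robot, and variables do not carry over. Pictures are saved under pics/ and viewed, at most 10 in all, crops included, and the job is handed in when it is done.

Besides the shell and the picture viewer there is one more tool, called after ">>>" as name(argument=value, ...) on one line, values as JSON. arm_command: Moves the arm, as the interface text tells. Its arguments: {"type":"object","properties":{"plan":{"type":"array"},"squeeze":{"type":"number"}},"required":["plan"]}

```bash
mkdir -p pics
python3 - <<'E'
from station import ctrl,cams
import numpy as np,cv2,pickle
o=ctrl.get_obs();print(o)
D={}
for n in("scene","top"):
    p,d=cams.camera(n);i=cams.camera_info(n);D[n]=(p,d,i);cv2.imwrite(f"pics/{n}0.png",p)
    print(n,i)
i=cams.camera_info("wrist");p,d=cams.camera("wrist");D["wrist"]=(p,d,i);print(i)
pickle.dump(D,open("d0.pkl","wb"))
E
```

```text
{'time_s': 0.0, 'qpos': array([-1.26059416e+00,  3.00490497e-01,  1.52158841e+00,  1.74212315e-05,
        1.32068389e+00, -6.66181223e-02]), 'joint_vel': array([ 0.00102166, -0.00058279,  0.00047045,  0.00112712, -0.00062353,
       -0.00078396]), 'tau': array([ 2.01202478e-03, -5.31806266e+01, -3.52735126e+01,  7.08792591e-02,
        2.45158287e-02, -9.54042025e-05]), 'ee_pos': array([ 0.20229328, -0.51116474,  0.20487259]), 'eef_rot': array([-3.14042622e+00, -9.47320446e-05,  3.76815911e-01]), 'force': array([0.30983118, 0.75237534, 0.13010877]), 'moment': array([ 0.02903872, -0.0034837 , -0.00527342]), 'grip_force': 0.0, 'grip_width': 0.0938894327397157}
scene {'fx': 445.7992472013015, 'fy': 445.7992472013015, 'cx': 320.3297287399105, 'cy': 240.32289868572133, 'world_to_cam': array([[-0.64670816, -0.76272946,  0.00351162,  0.32949457],
       [-0.43224159,  0.36269079, -0.82560438,  0.30144818],
       [ 0.62843915, -0.53544296, -0.56423849,  0.69990179],
       [ 0.        ,  0.        ,  0.        ,  1.        ]])}
top {'fx': 582.9817400054786, 'fy': 582.9817400054786, 'cx': 308.43663854045, 'cy': 241.126298356276, 'world_to_cam': array([[-0.02096035, -0.99977752, -0.0023614 ,  0.01099086],
       [-0.97412925,  0.02095411, -0.22501805,  0.5410383 ],
       [ 0.22501747, -0.00241615, -0.97435173,  1.26367852],
       [ 0.        ,  0.        ,  0.        ,  1.        ]])}
{'fx': 371.64829954431775, 'fy': 371.64829954431775, 'cx': 326.42984183788593, 'cy': 239.0812278716595, 'world_to_cam': array([[ 0.36837259, -0.92967633, -0.00188405, -0.54796018],
       [-0.90361304, -0.35852037,  0.23440695, -0.02590926],
       [-0.21859807, -0.08464664, -0.97213673,  0.39024159],
       [ 0.        ,  0.        ,  0.        ,  1.        ]])}
```

View pics/top0.png

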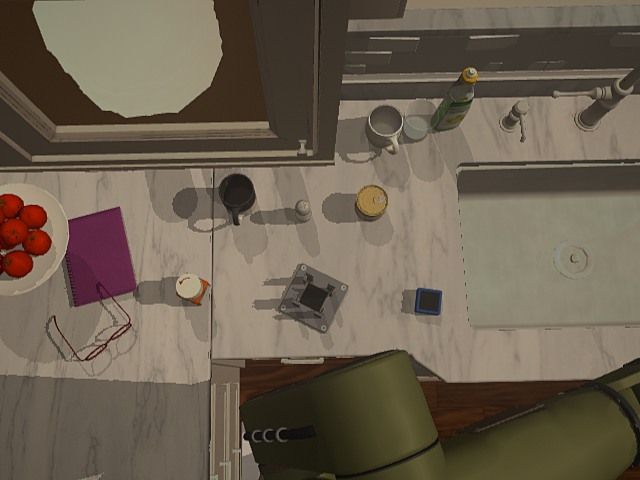

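View pics/scene0.png

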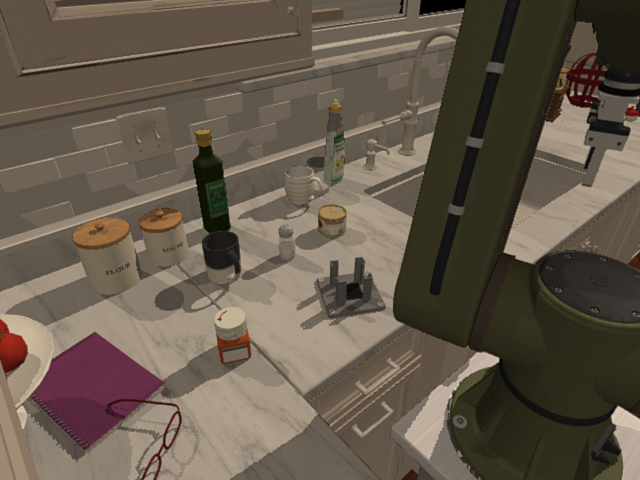

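The top view shows the holder near (314,297), the riser near (428,301), the bottle near (192,288), the mug near (237,193), the salt near (303,210) and the tin near (371,202). In the scene view the bottle is near (232,335) and the holder near (348,290). The arm hides the riser.

```bash
cat > h.py <<'E'
import numpy as np,cv2,pickle
from scipy.spatial.transform import Rotation as Ro
def ray(i,uv,fish=False):
    uv=np.atleast_2d(uv).astype(float)
    a=np.c_[(uv[:,0]-i["cx"])/i["fx"],(uv[:,1]-i["cy"])/i["fy"]]
    if fish:
        r=np.linalg.norm(a,axis=1)+1e-9; v=np.c_[a*(np.sin(r)/r)[:,None],np.cos(r)]
    else: v=np.c_[a,np.ones(len(a))]
    T=np.linalg.inv(i["world_to_cam"]); return T[:3,3],v@T[:3,:3].T
def plane(i,uv,z,fish=False):
    o,v=ray(i,uv,fish); return o+v*((z-o[2])/v[:,2])[:,None]
def cloud(i,d,fish=False):
    vv,uu=np.mgrid[:480,:640]; o,v=ray(i,np.c_[uu.ravel(),vv.ravel()],fish)
    T=i["world_to_cam"]; s=d.ravel()/(v@T[2,:3])
    return (o+v*s[:,None]).reshape(480,640,3)
def rect(P): # xy points -> centre,size,yaw mod 90
    (c,s,a)=cv2.minAreaRect((np.asarray(P)[:,:2]*1000).astype(np.float32)); a=(a+45)%90-45
    return np.round(c,1),np.round(s,1),round(np.deg2rad(a),3)
def biggest(m):
    c=max(cv2.findContours(m.astype(np.uint8),cv2.RETR_EXTERNAL,cv2.CHAIN_APPROX_NONE)[0],key=cv2.contourArea); return c[:,0,:]
E
python3 - <<'E'
from h import *
D=pickle.load(open("d0.pkl","rb"))
p,d,i=D["top"];C=cloud(i,d);hsv=cv2.cvtColor(p,cv2.COLOR_BGR2HSV)
def box(n,u0,v0,u1,v1):
    m=np.zeros((480,640),bool);m[v0:v1,u0:u1]=1;return m
b=box(0,405,280,450,325)
m=b&(C[...,2]>.012);print("riser",rect(C[m]),np.median(C[m][:,2]),m.sum())
blue=b&(hsv[...,0]>95)&(hsv[...,0]<130)&(hsv[...,1]>120);c=biggest(blue);print("riser blue@24",rect(plane(i,c,.024)))
b=box(0,265,250,365,340)
m=b&(C[...,2]>.0045)&(C[...,2]<.015);print("base",rect(C[m]),m.sum(),np.median(C[m][:,2]))
m=b&(C[...,2]>.055);print("posts",rect(C[m]),m.sum(),np.percentile(C[m][:,2],[5,50,95]))
b=box(0,165,265,220,315)
m=b&(C[...,2]>.078);print("cap",rect(C[m]),m.sum(),np.median(C[m][:,2]))
m=b&(C[...,2]>.02);print("bottle all",rect(C[m]))
ps,ds,is_=D["scene"];S=cloud(is_,ds)
m=np.zeros((480,640),bool);m[300:375,205:265]=1;m&=S[...,2]>.004
hs=cv2.cvtColor(ps,cv2.COLOR_BGR2HSV)
cap=m&(S[...,2]>.083);print("cap scene",rect(S[cap]),np.median(S[cap][:,2]),cap.sum())
bo=m&(S[...,2]<.048)&(S[...,2]>.005);print("body scene",rect(S[bo]),bo.sum())
Q=S[bo];q=Q[:,:2];print(np.round(q[np.argsort(q[:,1])][::60]*1000))
for n,(u,v) in dict(mug=(237,193),salt=(303,210),tin=(371,202)).items(): print(n,C[v,u])
big=cv2.resize(p[180:330,150:450],None,fx=2.6,fy=2.6,interpolation=cv2.INTER_CUBIC)
w=D["wrist"][0];
cv2.imwrite("pics/c1.png",big)
E
```

```text
riser (array([ 347.7, -144.5]), array([ 74.3, 353.7]), np.float64(0.412)) 0.023644706426189765 627
riser blue@24 (array([ 403.7, -272.8]), array([52.6, 54.1]), np.float64(-0.165))
base (array([428.3, -12. ]), array([233.6, 207.7]), np.float64(-0.025)) 2628 0.008100257181233639
posts (array([357.9,  10.5]), array([ 83.7, 214.7]), np.float64(-0.304)) 224 [0.05832209 0.06863173 1.3530367 ]
cap (array([341. , 152.9]), array([354.7,  53.7]), np.float64(-0.728)) 519 0.08703175973267396
bottle all (array([362. , 137.6]), array([354.6,  61.4]), np.float64(-0.552))
cap scene (array([181.4, 374.1]), array([ 54.2, 622.3]), np.float64(-0.387)) 0.08621135886460224 588
body scene (array([433.7, 271.5]), array([57.7, 39.9]), np.float64(-0.456)) 595
[[437. 239.]
 [415. 257.]
 [411. 263.]
 [414. 268.]
 [415. 274.]
 [417. 278.]
 [420. 284.]
 [423. 290.]
 [444. 295.]
 [428. 299.]]
mug [0.6761751  0.16920138 0.00899525]
salt [0.6076934  0.01032131 0.08681745]
tin [ 0.63433547 -0.14823214  0.04966006]
```

View pics/c1.png

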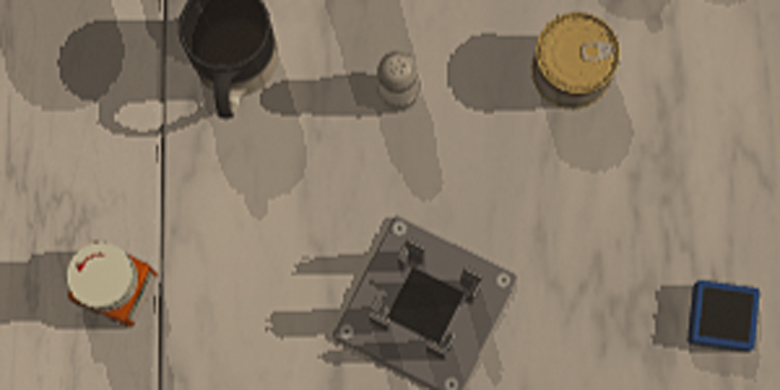

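The crop shows the holder turned about 25°. Its base screws are at crop (399,228), (504,280), (451,384) and (347,331). The red arrow on the cap is visible, with the orange bottle body to its lower right. The riser is turned slightly.

Run:
```python
from h import *
D=pickle.load(open("d0.pkl","rb"))
def bx(u0,v0,u1,v1):
    m=np.zeros((480,640),bool);m[v0:v1,u0:u1]=1;return m
p,d,i=D["top"];C=cloud(i,d);Z=C[...,2]; ok=(d>.1)&(Z<.3)
m=bx(405,280,450,325)&ok&(Z>.018);print("riser",rect(C[m]),np.median(Z[m]),m.sum())
b=bx(265,250,365,340)&ok
m=b&(Z>.005)&(Z<.012);m=cv2.morphologyEx(m.astype(np.uint8),cv2.MORPH_OPEN,np.ones((3,3)))>0
print("base",rect(C[m]),m.sum(),np.median(Z[m]))
sc=np.array([[399,228],[504,280],[451,384],[347,331]])/2.6+[150,180]-0.3
S=plane(i,sc,.008);print("screws",np.round(S*1000,1),S.mean(0),[np.arctan2(*(S[k]-S[(k+1)%4])[1::-1]) for k in range(4)])
m=b&(Z>.05);print("posts",rect(C[m]),np.percentile(Z[m],[50,95]))
b=bx(165,265,220,315)&ok
m=b&(Z>.083);print("cap",rect(C[m]),np.median(Z[m]))
m=b&(Z>.045)&(Z<.055);print("shoulder",rect(C[m]),m.sum())
ps,ds,j=D["scene"];S=cloud(j,ds);Z=S[...,2];ok=(ds>.1)
b=bx(205,300,265,375)&ok
m=b&(Z>.083)&(Z<.1);print("cap scene",rect(S[m]),np.median(Z[m]))
m=b&(Z>.008)&(Z<.048);print("body scene",rect(S[m]))
b=bx(310,250,390,320)&ok
m=b&(Z>.004)&(Z<.013);print("base scene",rect(S[m]))
m=b&(Z>.055)&(Z<.09);print("posts scene",rect(S[m]),np.percentile(Z[m],[50,95]))
from station import cams
T=np.linalg.inv(cams.camera_info("wrist")["world_to_cam"]);print("wcam",T)
```

```text
riser (array([ 403.6, -272.6]), array([56.8, 56. ]), np.float64(-0.166)) 0.02382046025804241 592
base (array([418.6,  -9.7]), array([122.2, 124.2]), np.float64(-0.499)) 926 0.008444430471698516
screws [[490.6  13.1   8. ]
 [441.4 -79.9   8. ]
 [350.2 -30.1   8. ]
 [398.8  61.    8. ]] [ 0.4202522  -0.00900006  0.008     ] [np.float64(1.0838324702235302), np.float64(-0.4998669743799982), np.float64(-2.0613256140982785), np.float64(2.6609044436853893)]
posts (array([419.4,  -8.7]), array([74.5, 75.5]), np.float64(-0.492)) [0.06711804 0.07351852]
cap (array([440.5, 265.8]), array([53.9, 53.1]), np.float64(-0.043)) 0.08722851379278618
shoulder (array([440.5, 264.7]), array([54.6, 56.6]), np.float64(-0.442)) 101
cap scene (array([442.1, 267.1]), array([54.6, 54.9]), np.float64(-0.075)) 0.08619068877385555
body scene (array([433.7, 271.5]), array([57.7, 39.9]), np.float64(-0.456))
base scene (array([421.1,  -7.4]), array([124. , 126.9]), np.float64(-0.496))
posts scene (array([420.6,  -8.2]), array([75.3, 76.3]), np.float64(-0.481)) [0.06290183 0.06933382]
wcam [[ 0.36837286 -0.90362488 -0.21854864  0.26375058]
 [-0.92967654 -0.35848388 -0.08479879 -0.48569083]
 [-0.00171987  0.23441712 -0.97213459  0.38448745]
 [ 0.          0.          0.          1.        ]]
```

The rows are not in the units I measure in: shifts go in shares of 600 mm and turns go in shares of 4 rad. I convert before sending: 275 mm / 600 = 0.4583, 105 mm / 600 = 0.175, 0.543 rad / 4 = 0.1358.

>>> arm_command(plan=[[[0.4583,-0.2467,0.175,0,0,0.1358,-1],[0.4583,-0.2467,0.175,0,0,0.1358,-1],[0.4583,-0.2467,0.175,0,0,0.1358,-1],[0.4583,-0.2467,0.175,0,0,0.1358,-1],[0.4583,-0.2467,0.175,0,0,0.1358,-1],[0.4583,-0.2467,0.175,0,0,0.1358,-1],[0.4583,-0.2467,0.175,0,0,0.1358,-1],[0.4583,-0.2467,0.175,0,0,0.1358,-1],[0.4583,-0.2467,0.175,0,0,0.1358,-1],[0.4583,-0.2467,0.175,0,0,0.1358,-1],[0.4583,-0.2467,0.175,0,0,0.1358,-1],[0.4583,-0.2467,0.175,0,0,0.1358,-1]]])

```text
time_s: 1.35
ee_pos: [0.4032, -0.2734, 0.1007]
eef_rot: [3.141, -0.0, -0.168]
force: [-0.3, 0.5, -0.0]
grip_width: 0.0942
grip_force: 0.0
```

```bash
cat >> h.py <<'E'
def move(tgt,yaw,o):
    R=Ro.from_euler("xyz",o["eef_rot"]); G=Ro.from_euler("xyz",[np.pi,0,yaw])
    print("TCP",np.round(o["ee_pos"]*1000,1),np.round(o["eef_rot"],3),"t",round(o["time_s"],2),"F",np.round(o["force"],1),"w",round(o["grip_width"]*1000,1))
    print("->mm",np.round(R.inv().apply(np.array(tgt)-o["ee_pos"])*1000,1),"rot",np.round((R.inv()*G).as_rotvec(),3))
E
python3 - <<'E'
from h import *
from station import ctrl,cams
o=ctrl.get_obs();i=cams.camera_info("wrist");p,d=cams.camera("wrist");C=cloud(i,d,True)
hs=cv2.cvtColor(p,cv2.COLOR_BGR2HSV)
m=(d>.05)&(C[...,2]>.018)&(C[...,2]<.03)&(np.hypot(C[...,0]-.4037,C[...,1]+.2727)<.05)
print(rect(C[m]),np.median(C[m][:,2]),m.sum())
b=(hs[...,0]>95)&(hs[...,0]<130)&(hs[...,1]>100);c=biggest(b);print("blue",rect(plane(i,c,.024,True)))
cv2.imwrite("pics/w1.png",p)
move([.4037,-.2727,.006],-.166,o)
E
```

```text
(array([ 404.6, -270.5]), array([56.4, 55.1]), np.float64(-0.171)) 0.02430028947618157 5806
blue (array([ 405.7, -270.9]), array([54.7, 56. ]), np.float64(-0.168))
TCP [ 403.2 -273.4  100.7] [ 3.141 -0.    -0.168] t 1.35 F [-0.3  0.5 -0. ] w 94.2
->mm [ 0.3 -0.8 94.7] rot [ 0.    -0.    -0.002]
```

View pics/w1.png

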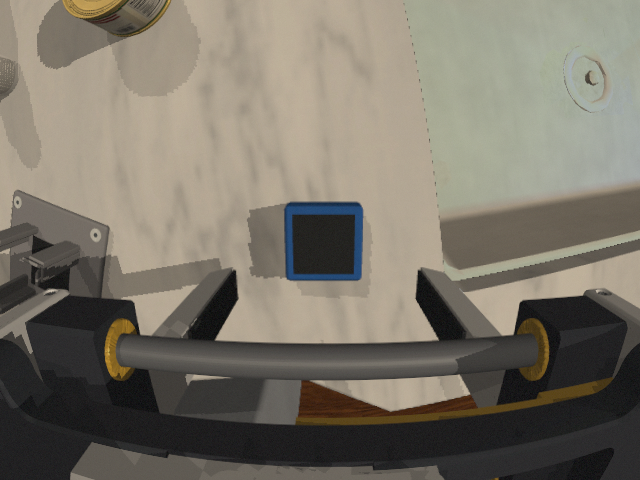

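The wrist view shows the riser centred between the open fingers, at about (324,241). The holder is at the left edge.

Converted, 96 mm / 600 = 0.16, 80 mm / 600 = 0.1333.

>>> arm_command(plan=[[[0.0017,-0.0033,0.1,0,0,0,-1],[0.0017,-0.0033,0.1333,0,0,0,-1],[0.0017,-0.0033,0.16,0,0,0,-1],[0.0017,-0.0033,0.16,0,0,0,-1],[0.0017,-0.0033,0.16,0,0,0,0.8],[0.0017,-0.0033,0.16,0,0,0,0.8],[0.0017,-0.0033,0.16,0,0,0,0.8],[0.0017,-0.0033,0.16,0,0,0,0.8],[0.0017,-0.0033,0.16,0,0,0,0.8],[0.0017,-0.0033,0.16,0,0,0,0.8],[0.0017,-0.0033,0.16,0,0,0,0.8]]], squeeze=20)

```text
time_s: 2.5
ee_pos: [0.4051, -0.2709, 0.0048]
eef_rot: [3.141, -0.0, -0.166]
force: [-0.5, 0.2, 5.7]
grip_width: 0.0558
grip_force: 20.0
```

Run:
```python
from h import *
from station import ctrl
o=ctrl.get_obs();print(o["grip_force"]);move([.4203,-.0085,.125],-.494,o)
```

```text
20.000557601451874
TCP [ 405.1 -270.9    4.8] [ 3.141 -0.    -0.166] t 2.5 F [-0.5  0.2  5.7] w 55.8
->mm [ -28.4 -261.3 -120.3] rot [ 0.    -0.     0.328]
```

Converted, -160 mm / 600 = -0.2667, -120 mm / 600 = -0.2, 0.328 rad / 4 = 0.082.

>>> arm_command(plan=[[[0,0,-0.0833,0,0,0,0.8],[0,0,-0.1667,0,0,0,0.8],[-0.0467,-0.1333,-0.2,0,0,0.0375,0.8],[-0.1,-0.2167,-0.2,0,0,0.082,0.8],[-0.1333,-0.2667,-0.2,0,0,0.082,0.8],[-0.1333,-0.2667,-0.2,0,0,0.082,0.8],[-0.1333,-0.2667,-0.2,0,0,0.082,0.8],[-0.1333,-0.2667,-0.2,0,0,0.082,0.8]]])

```text
time_s: 3.3
ee_pos: [0.3528, -0.0997, 0.1247]
eef_rot: [-3.142, -0.001, -0.493]
force: [-0.1, -0.3, -1.1]
grip_width: 0.0558
grip_force: 20.0
```

```bash
cat > hol.py <<'E'
from h import *
from station import ctrl,cams
o=ctrl.get_obs();i=cams.camera_info("wrist");p,d=cams.camera("wrist");C=cloud(i,d,True);Z=C[...,2]
near=(d>.05)&(np.abs(C[...,0]-.42)<.1)&(np.abs(C[...,1]+.0085)<.1)
m=near&(Z>.005)&(Z<.011);m=cv2.morphologyEx(m.astype(np.uint8),cv2.MORPH_OPEN,np.ones((5,5)))>0
print("base",rect(C[m]),np.median(Z[m]),m.sum())
m=near&(Z>.055)&(Z<.074);m=cv2.morphologyEx(m.astype(np.uint8),cv2.MORPH_OPEN,np.ones((2,2)))>0
print("posts",rect(C[m]),np.percentile(Z[m],[50,98]))
cv2.imwrite("pics/w2.png",p);move([.4203,-.0085,.125],-.494,o)
E
python3 hol.py
```

```text
base (array([419.8,  -7.1]), array([123.8, 122.8]), np.float64(-0.491)) 0.008268575625865138 14469
posts (array([401.9, -16.3]), array([204.1, 104.7]), np.float64(-0.397)) [0.06527865 0.07126143]
TCP [352.8 -99.7 124.7] [-3.142e+00 -1.000e-03 -4.930e-01] t 3.3 F [-0.1 -0.3 -1.1] w 55.8
->mm [  16.3 -112.3   -0.2] rot [-0.    -0.001  0.001]
```

View pics/w2.png

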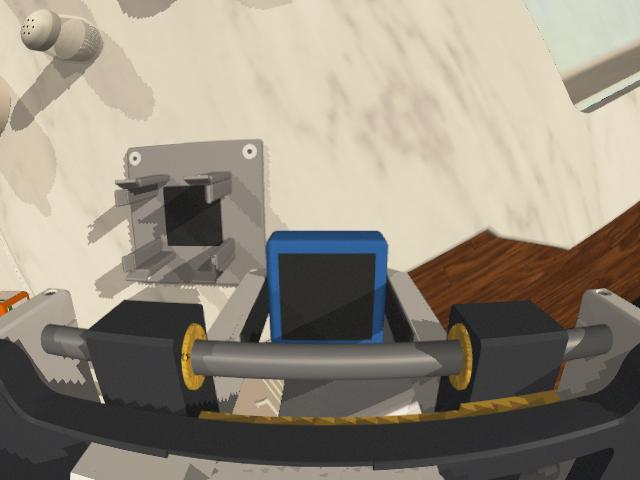

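The holder base is at the left: its screws are at (135,158) and (249,151), and its pocket is around (193,215). The held riser is at (326,290).

```bash
cat >> hol.py <<'E'
m=(d>.05)&(Z>.13)&(Z<.165)&(np.hypot(C[...,0]-o["ee_pos"][0],C[...,1]-o["ee_pos"][1])<.05)
hs=cv2.cvtColor(p,cv2.COLOR_BGR2HSV);b=(hs[...,0]>95)&(hs[...,0]<130)&(hs[...,1]>100)
c=biggest(b);z=np.median(Z[b&m]);P=plane(i,c,z,True);print("riser",rect(C[b&m]),z,rect(P))
R=Ro.from_euler("xyz",o["eef_rot"]);Q=R.inv().apply(C[b&m]-o["ee_pos"])*1000
print("tool frame x,y pct",np.percentile(Q,[1,99],axis=0))
E
python3 hol.py
```

```text
base (array([419.5,  -7. ]), array([123.5, 123.7]), np.float64(-0.489)) 0.008264836992998958 14367
posts (array([402.9, -17.3]), array([204.2, 101.9]), np.float64(-0.392)) [0.06514703 0.07135643]
TCP [ 352.9 -100.2  124.6] [-3.142e+00 -1.000e-03 -4.940e-01] t 3.35 F [-0.4  0.3 -0.6] w 56.0
->mm [  15.9 -112.7   -0.4] rot [-0.    -0.001  0.   ]
riser (array([ 354. , -100.6]), array([56.7, 52.7]), np.float64(-0.501)) 0.14364530774554676 (array([ 355.3, -101.3]), array([55.2, 56.3]), np.float64(-0.493))
tool frame x,y pct [[-24.63738225 -27.47833102 -20.74974828]
 [ 27.13030784  27.36582485  -6.97355685]]
```

Converted, -113 mm / 600 = -0.1883, -90 mm / 600 = -0.15.

>>> arm_command(plan=[[[0.01,-0.0833,0,0,0,0,0.8],[0.02,-0.15,0,0,0,0,0.8],[0.025,-0.1883,0,0,0,0,0.8],[0.025,-0.1883,0.0167,0,0,0,0.8],[0.025,-0.1883,0.05,0,0,0,0.8],[0.025,-0.1883,0.075,0,0,0,0.8],[0.025,-0.1883,0.0917,0,0,0,0.8],[0.025,-0.1883,0.1083,0,0,0,0.8],[0.025,-0.1883,0.125,0,0,0,0.8],[0.025,-0.1883,0.125,0,0,0,0.8]]])

```text
time_s: 4.4
ee_pos: [0.4188, -0.0076, 0.0484]
eef_rot: [3.141, 0.002, -0.495]
force: [-0.2, -0.0, -1.3]
grip_width: 0.0561
grip_force: 20.0
```

Run:
```python
from h import *
from station import ctrl
move([.4200,-.0078,.0128],-.494,ctrl.get_obs())
```

```text
TCP [418.8  -7.6  48.4] [ 3.141e+00  2.000e-03 -4.950e-01] t 4.4 F [-0.2 -0.  -1.3] w 56.1
->mm [ 1.2 -0.4 35.6] rot [ 0.001  0.002 -0.001]
```

Converted, 36 mm / 600 = 0.06, 35 mm / 600 = 0.0583.

>>> arm_command(plan=[[[0.0008,0,0.02,0,0,0,0.8],[0.0008,0,0.0367,0,0,0,0.8],[0.0008,0,0.05,0,0,0,0.8],[0.0008,0,0.0583,0,0,0,0.8],[0.0008,0,0.06,0,0,0,0.8],[0.0008,0,0.06,0,0,0,-1],[0.0008,0,0.06,0,0,0,-1],[0.0008,0,0.06,0,0,0,-1],[0.0008,0,0.06,0,0,0,-1]]])

```text
time_s: 5.3
ee_pos: [0.4199, -0.0076, 0.0137]
eef_rot: [-3.141, -0.0, -0.494]
force: [-0.6, 0.5, 0.3]
grip_width: 0.0846
grip_force: 0.0
```

Converted, -160 mm / 600 = -0.2667, -150 mm / 600 = -0.25.

>>> arm_command(plan=[[[0,0,-0.0833,0,0,0,-1],[0,0,-0.1667,0,0,0,-1],[0,0,-0.25,0,0,0,-1],[-0.05,-0.1333,-0.2667,0,0,0,-1],[-0.1,-0.1667,-0.2667,0,0,0,-1],[-0.1,-0.1667,-0.2667,0,0,0,-1],[-0.1,-0.1667,-0.2667,0,0,0,-1]]])

```text
time_s: 6.0
ee_pos: [0.414, 0.1106, 0.1738]
eef_rot: [-3.141, -0.0, -0.491]
force: [0.5, 0.0, -1.0]
grip_width: 0.0942
grip_force: 0.0
```

Run:
```python
from h import *
from station import ctrl,cams
o=ctrl.get_obs();i=cams.camera_info("wrist");p,d=cams.camera("wrist");C=cloud(i,d,True)
hs=cv2.cvtColor(p,cv2.COLOR_BGR2HSV);b=(hs[...,0]>95)&(hs[...,0]<130)&(hs[...,1]>100)&(d>.05)
near=b&(np.hypot(C[...,0]-.42,C[...,1]+.008)<.05)
print(rect(C[near]),np.percentile(C[near][:,2],[10,50,90]))
m=(np.hypot(C[...,0]-.42,C[...,1]+.008)<.022)&(d>.05);A=C[m];k=np.linalg.lstsq(np.c_[A[:,:2]-[.42,-.008],np.ones(len(A))],A[:,2],rcond=None)[0];print("plane",k)
cv2.imwrite("pics/w3.png",p)
cv2.imwrite("pics/w3c.png",p)
move([.4412,.2663,.16],-.448,o)
```

```text
(array([416.7, -10.1]), array([64.9, 55.8]), np.float64(-0.501)) [0.02812011 0.03185624 0.03299313]
plane [-0.00177827 -0.00015725  0.03248528]
TCP [414.  110.6 173.8] [-3.141 -0.    -0.491] t 6.0 F [ 0.5  0.  -1. ] w 94.2
->mm [ -49.4 -150.1   13.9] rot [-0.001 -0.    -0.043]
```

View pics/w3.png

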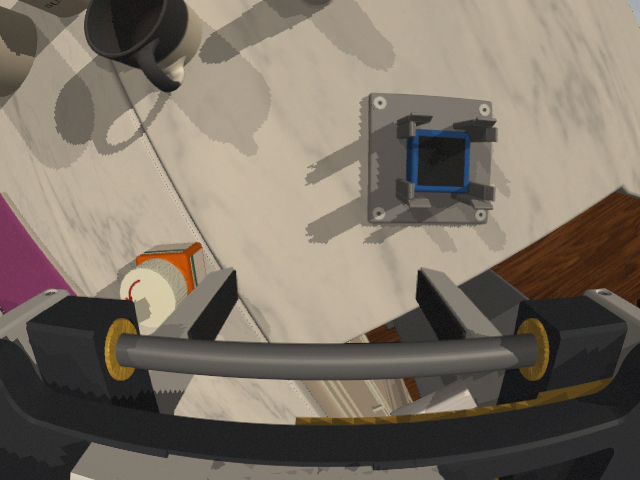

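The riser is seated flat in the pocket at about (438,160), with its top at 32 mm. The bottle is at the lower left, near (160,290).

Converted, -150 mm / 600 = -0.25, -100 mm / 600 = -0.1667, -0.043 rad / 4 = -0.0108.

>>> arm_command(plan=[[[-0.0333,-0.0833,0.0083,0,0,0,-1],[-0.0667,-0.1667,0.0167,0,0,-0.0108,-1],[-0.0817,-0.25,0.0233,0,0,-0.0108,-1],[-0.0817,-0.25,0.0233,0,0,-0.0108,-1],[-0.0817,-0.25,0.0233,0,0,-0.0108,-1],[-0.0817,-0.25,0.0233,0,0,-0.0108,-1]]])

```text
time_s: 6.65
ee_pos: [0.4425, 0.2626, 0.1593]
eef_rot: [3.141, 0.0, -0.452]
force: [0.5, 0.7, 0.9]
grip_width: 0.094
grip_force: 0.0
```

Run:
```python
from h import *
from station import ctrl,cams
o=ctrl.get_obs();i=cams.camera_info("wrist");p,d=cams.camera("wrist");C=cloud(i,d,True);Z=C[...,2]
near=(d>.05)&(np.hypot(C[...,0]-.441,C[...,1]-.266)<.045)
m=near&(Z>.08)&(Z<.095);print("cap",rect(C[m]),np.median(Z[m]),m.sum())
m=near&(Z>.01)&(Z<.055);print("body",rect(C[m]),m.sum())
m=near&(Z>.044)&(Z<.055);print("shoulder",rect(C[m]),m.sum())
m=near&(Z>.01)&(Z<.043);A=C[m][:,:2];c,s,v=np.linalg.svd(A-np.median(A,0),full_matrices=False);print("face dir",np.arctan2(v[0,1],v[0,0]),s,m.sum())
cv2.imwrite("pics/w4.png",p[150:420,150:500])
move([.4412,.2663,.062],-.448,o)
```

```text
cap (array([441.9, 267.6]), array([55. , 54.6]), np.float64(-0.422)) 0.08735354420626065 4624
body (array([458.9, 260.8]), array([55.8, 21.5]), np.float64(-0.47)) 1016
shoulder (array([458.7, 260.9]), array([55.8, 21. ]), np.float64(-0.47)) 675
face dir 1.145671797240146 [0.26466226 0.00871448] 328
TCP [442.5 262.6 159.3] [ 3.141  0.    -0.452] t 6.65 F [0.5 0.7 0.9] w 94.0
->mm [-2.8 -2.8 97.3] rot [ 0.001  0.    -0.004]
```

View pics/w4.png

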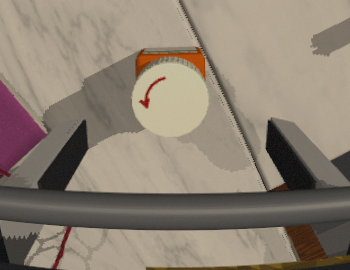

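The closed bottle is centred between the fingers. The cap is at crop (171,100), with the orange body behind it.

Converted, 99 mm / 600 = 0.165, 80 mm / 600 = 0.1333.

>>> arm_command(plan=[[[-0.0042,-0.0067,0.0667,0,0,0,-1],[-0.0042,-0.0067,0.1333,0,0,0,-1],[-0.0042,-0.0067,0.165,0,0,0,-1],[-0.0042,-0.0067,0.165,0,0,0,-1],[-0.0042,-0.0067,0.165,0,0,0,0.8],[-0.0042,-0.0067,0.165,0,0,0,0.8],[-0.0042,-0.0067,0.165,0,0,0,0.8],[-0.0042,-0.0067,0.165,0,0,0,0.8],[-0.0042,-0.0067,0.165,0,0,0,0.8],[-0.0042,-0.0067,0.165,0,0,0,0.8],[-0.0042,-0.0067,0.165,0,0,0,0.8]]], squeeze=45)

```text
time_s: 7.8
ee_pos: [0.442, 0.2688, 0.0607]
eef_rot: [-3.141, -0.0, -0.451]
force: [-0.9, -2.3, 4.2]
grip_width: 0.0543
grip_force: 45.0
```

Converted, -120 mm / 600 = -0.2, -80 mm / 600 = -0.1333.

>>> arm_command(plan=[[[0,0,-0.0667,0,0,0,0.8],[0,0,-0.1333,0,0,0,0.8],[0,0,-0.2,0,0,0,0.8],[0,0,-0.2,0,0,0,0.8]]])

```text
time_s: 8.2
ee_pos: [0.4435, 0.2698, 0.1853]
eef_rot: [-3.135, -0.005, -0.451]
force: [0.1, -0.0, -2.0]
grip_width: 0.0545
grip_force: 45.0
```

Run:
```python
from h import *
from station import ctrl,cams
o=ctrl.get_obs();i=cams.camera_info("wrist");p,d=cams.camera("wrist");C=cloud(i,d,True)
T=o["ee_pos"];Z=C[...,2]-T[2];R=Ro.from_euler("xyz",o["eef_rot"])
near=(d>.05)&(np.hypot(C[...,0]-T[0],C[...,1]-T[1])<.05)
for a,b in((.02,.035),(-.02,-.005),(-.05,-.015)):
    m=near&(Z>a)&(Z<b)
    if m.sum()>20: print(a,b,rect(C[m]),np.median(Z[m]),m.sum(),"tool",np.percentile(R.inv().apply(C[m]-T)*1000,[1,99],axis=0).round(1).tolist())
cv2.imwrite("pics/w5.png",p[150:420,150:500])
move([.4200,-.0078,.18],-.494,o)
```

```text
0.02 0.035 (array([444.6, 265.8]), array([54.9, 65.1]), np.float64(0.135)) 0.026698421889720297 11311 tool [[-19.9, -34.5, -33.6], [26.8, 34.4, -21.0]]
-0.02 -0.005 (array([460.5, 262.7]), array([55.7, 21.7]), np.float64(-0.45)) -0.011677106334749582 1744 tool [[9.6, -28.2, 9.3], [28.7, 26.5, 19.9]]
-0.05 -0.015 (array([461.4, 262.3]), array([55.7, 20.1]), np.float64(-0.445)) -0.02776056668945913 1036 tool [[25.8, -26.6, 15.4], [29.1, 25.3, 49.7]]
TCP [443.5 269.8 185.3] [-3.135 -0.005 -0.451] t 8.2 F [ 0.1 -0.  -2. ] w 54.5
->mm [ 99.8 260.1   4.1] rot [-0.007 -0.005  0.043]
```

View pics/w5.png

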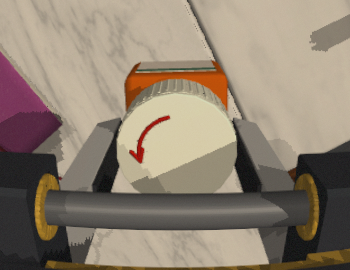

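The bottle is held by its cap and hangs upright, with its body aligned to the tool.

Converted, 259 mm / 600 = 0.4317, 255 mm / 600 = 0.425, 0.045 rad / 4 = 0.0113.

>>> arm_command(plan=[[[0.0333,0.075,0,0,0,0,0.8],[0.0667,0.15,0,0,0,0,0.8],[0.1,0.2333,0,0,0,0.005,0.8],[0.125,0.3167,0,0,0,0.0108,0.8],[0.15,0.3833,0,0,0,0.0113,0.8],[0.1633,0.425,0,0,0,0.0113,0.8],[0.165,0.4317,0,0,0,0.0113,0.8],[0.165,0.4317,0,0,0,0.0113,0.8],[0.165,0.4317,0,0,0,0.0113,0.8],[0.165,0.4317,0,0,0,0.0113,0.8]]])

```text
time_s: 9.25
ee_pos: [0.418, -0.0065, 0.18]
eef_rot: [3.141, 0.001, -0.495]
force: [0.2, -0.1, -1.6]
grip_width: 0.0543
grip_force: 45.0
```

```bash
cat > chk.py <<'E'
from h import *
from station import ctrl,cams
o=ctrl.get_obs();i=cams.camera_info("wrist");p,d=cams.camera("wrist");C=cloud(i,d,True)
T=o["ee_pos"];Z=C[...,2]-T[2];R=Ro.from_euler("xyz",o["eef_rot"])
near=(d>.05)&(np.hypot(C[...,0]-T[0],C[...,1]-T[1])<.05)
for a,b in((-.02,-.005),(-.05,-.015)):
    m=near&(Z>a)&(Z<b)
    if m.sum()>20: print(a,b,rect(C[m]),np.median(Z[m]),m.sum(),"tool",np.percentile(R.inv().apply(C[m]-T)*1000,[1,99],axis=0).round(1).tolist())
move([.4200,-.0078,.0927],-.494,o)
E
python3 chk.py
```

```text
-0.02 -0.005 (array([433.9, -13.9]), array([55.8, 22.6]), np.float64(-0.469)) -0.01176583644155603 1728 tool [[9.4, -28.3, 9.3], [28.6, 26.7, 19.7]]
-0.05 -0.015 (array([433.9, -13.9]), array([55.8, 22.6]), np.float64(-0.469)) -0.02768602872239556 1045 tool [[18.2, -28.3, 15.1], [29.0, 25.1, 49.5]]
TCP [418.   -6.5 180. ] [ 3.141e+00  1.000e-03 -4.950e-01] t 9.25 F [ 0.2 -0.1 -1.6] w 54.3
->mm [ 2.5  0.2 87.3] rot [ 0.     0.001 -0.001]
```

>>> arm_command(plan=[[[0.0028,0.0013,0.025,0,0,0,0.8],[0.0028,0.0013,0.0583,0,0,0,0.8],[0.0028,0.0013,0.075,0,0,0,0.8],[0.0028,0.0013,0.0867,0,0,0,0.8],[0.0028,0.0013,0.0967,0,0,0,0.8],[0.0028,0.0013,0.1067,0,0,0,0.8],[0.0028,0.0013,0.1167,0,0,0,0.8],[0.0028,0.0013,0.1267,0,0,0,0.8],[0.0028,0.0013,0.1367,0,0,0,0.8],[0.0028,0.0013,0.1367,0,0,0,0.8]]])

```text
time_s: 10.3
ee_pos: [0.4189, -0.0088, 0.0977]
eef_rot: [3.141, 0.001, -0.496]
force: [0.7, 1.0, -2.7]
grip_width: 0.0549
grip_force: 45.0
```

```bash
python3 chk.py
```

```text
-0.02 -0.005 (array([434.8, -16.4]), array([56. , 22.3]), np.float64(-0.479)) -0.011653236686262558 1743 tool [[9.2, -28.4, 9.2], [28.6, 26.7, 19.8]]
-0.05 -0.015 (array([421.9,  -9.6]), array([75.2, 72.4]), np.float64(-0.419)) -0.030606331461603964 2470 tool [[18.6, -38.9, 15.2], [36.8, 34.2, 49.4]]
TCP [418.9  -8.8  97.7] [ 3.141e+00  1.000e-03 -4.960e-01] t 10.3 F [ 0.7  1.  -2.7] w 54.9
->mm [ 0.5 -1.4  5. ] rot [ 0.     0.001 -0.002]
```

Converted, 5.5 mm / 600 = 0.0092, 5 mm / 600 = 0.0083.

>>> arm_command(plan=[[[0,0,0.0033,0,0,0,0.8],[0,0,0.0067,0,0,0,0.8],[0,0,0.0083,0,0,0,0.8],[0,0,0.0092,0,0,0,0.8],[0,0,0.0092,0,0,0,0.8],[0,0,0.0092,0,0,0,0.8],[0,0,0.0092,0,0,0,0.8],[0,0,0.0092,0,0,0,0.8]]])

```text
time_s: 11.15
ee_pos: [0.4192, -0.0089, 0.093]
eef_rot: [-3.142, -0.0, -0.496]
force: [1.2, 2.0, -1.2]
grip_width: 0.0541
grip_force: 45.0
```

```bash
python3 chk.py
```

```text
-0.02 -0.005 (array([435.2, -16.6]), array([56. , 22.1]), np.float64(-0.48)) -0.011742933981283024 1729 tool [[9.5, -28.3, 9.2], [28.6, 26.7, 19.8]]
-0.05 -0.015 (array([420.2,  -6.6]), array([75.3, 74.9]), np.float64(-0.504)) -0.0268221620320898 2628 tool [[-34.9, -38.7, 15.4], [36.7, 34.4, 49.3]]
TCP [419.2  -8.9  93. ] [-3.142 -0.    -0.496] t 11.15 F [ 1.2  2.  -1.2] w 54.1
->mm [ 0.2 -1.4  0.3] rot [-0.    -0.    -0.002]
```

Converted, 1.5 mm / 600 = 0.0025, -1 mm / 600 = -0.0017.

>>> arm_command(plan=[[[0.0005,-0.0017,0.0008,0,0,0,0.8],[0.0005,-0.0017,0.0017,0,0,0,0.8],[0.0005,-0.0017,0.0025,0,0,0,0.8],[0.0005,-0.0017,0.0025,0,0,0,0.8],[0.0005,-0.0017,0.0025,0,0,0,0.8],[0.0005,-0.0017,0.0025,0,0,0,0.8]]])

```text
time_s: 11.8
ee_pos: [0.4198, -0.0084, 0.0917]
eef_rot: [3.141, -0.0, -0.496]
force: [-1.8, -1.1, 6.4]
grip_width: 0.0543
grip_force: 45.0
```

Converted, 4 mm / 600 = 0.0067, 3 mm / 600 = 0.005.

>>> arm_command(plan=[[[0,0,0,0,0,0,0.8],[0,0,0.0017,0,0,0,0.8],[0,0,0.0033,0,0,0,0.8],[0,0,0.005,0,0,0,0.8],[0,0,0.0067,0,0,0,0.8],[0,0,0.0067,0,0,0,0.8],[0,0,0.0067,0,0,0,0.8]]], squeeze=58)

```text
time_s: 12.5
ee_pos: [0.42, -0.0085, 0.088]
eef_rot: [3.141, -0.0, -0.496]
force: [-4.5, -1.7, 9.9]
grip_width: 0.0545
grip_force: 58.0
```

```bash
python3 chk.py
```

```text
-0.02 -0.005 (array([420. ,  -6.8]), array([75.9, 74.6]), np.float64(-0.483)) -0.009892547182307657 2555 tool [[-36.6, -38.2, 5.2], [36.4, 35.1, 19.8]]
-0.05 -0.015 (array([420. ,  -6.8]), array([75.9, 74.6]), np.float64(-0.483)) -0.02295006635724829 2732 tool [[-36.5, -38.1, 15.6], [36.4, 35.1, 48.6]]
TCP [420.   -8.5  88. ] [ 3.141 -0.    -0.496] t 12.5 F [-4.5 -1.7  9.9] w 54.5
->mm [-0.3 -0.6 -4.7] rot [ 0.    -0.    -0.002]
```

Converted, 0.4 mm / 600 = 0.0007, -0.3 mm / 600 = -0.0005, -1.1 rad / 4 = -0.275.

>>> arm_command(plan=[[[-0.0005,0,0.0007,0,0,-0.025,0.8],[-0.0005,0,0.0007,0,0,-0.055,0.8],[-0.0005,0,0.0007,0,0,-0.085,0.8],[-0.0005,0,0.0007,0,0,-0.115,0.8],[-0.0005,0,0.0007,0,0,-0.145,0.8],[-0.0005,0,0.0007,0,0,-0.175,0.8],[-0.0005,0,0.0007,0,0,-0.205,0.8],[-0.0005,0,0.0007,0,0,-0.235,0.8],[-0.0005,0,0.0007,0,0,-0.265,0.8],[-0.0005,0,0.0007,0,0,-0.275,0.8],[-0.0005,0,0.0007,0,0,-0.275,0.8]]])

```text
time_s: 13.65
ee_pos: [0.4204, -0.0085, 0.0879]
eef_rot: [3.14, -0.001, 0.605]
force: [-0.5, -3.1, 10.1]
grip_width: 0.0542
grip_force: 58.0
```

```bash
cat >> chk.py <<'E'
import sys
cv2.imwrite(sys.argv[1],p[150:420,150:500]); print(o["moment"])
b=(cv2.cvtColor(p,cv2.COLOR_BGR2HSV)); r=((b[...,0]<6)|(b[...,0]>174))&(b[...,1]>150)&near&(Z>.018)&(Z<.04)
print("red arrow, tool frame",R.inv().apply(C[r].mean(0)-T)*1000,r.sum())
E
python3 chk.py pics/w6.png
```

```text
-0.02 -0.005 (array([437.9,   9.3]), array([47.6, 88. ]), np.float64(0.608)) -0.01050600474966934 2191 tool [[2.7, -47.3, 5.3], [46.7, 27.4, 19.8]]
-0.05 -0.015 (array([423.9,   1.8]), array([58. , 75.4]), np.float64(-0.509)) -0.023547306835664722 2547 tool [[-1.4, -47.3, 15.3], [47.6, 38.1, 48.8]]
TCP [420.4  -8.5  87.9] [ 3.14e+00 -1.00e-03  6.05e-01] t 13.65 F [-0.5 -3.1 10.1] w 54.2
->mm [ 0.1 -0.7 -4.8] rot [ 1.000e-03 -2.000e-03  1.099e+00]
[-0.51406738  0.28372943  0.02150135]
red arrow, tool frame [  7.17358974 -15.47956348 -27.42827419] 281
```

View pics/w6.png

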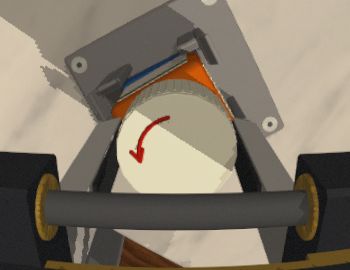

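The cap turned with the gripper: the arrow is still at crop (150,140), and the body stayed square in the pocket. Next is a straight lift.

Converted, -72 mm / 600 = -0.12, -60 mm / 600 = -0.1.

>>> arm_command(plan=[[[0,0,-0.0033,0,0,0,0.8],[0,0,-0.0067,0,0,0,0.8],[0,0,-0.01,0,0,0,0.8],[0,0,-0.015,0,0,0,0.8],[0,0,-0.0233,0,0,0,0.8],[0,0,-0.04,0,0,0,0.8],[0,0,-0.0667,0,0,0,0.8],[0,0,-0.1,0,0,0,0.8],[0,0,-0.12,0,0,0,0.8],[0,0,-0.12,0,0,0,0.8],[0,0,-0.12,0,0,0,0.8],[0,0,-0.12,0,0,0,0.8]]])

```text
time_s: 14.9
ee_pos: [0.4192, -0.008, 0.1583]
eef_rot: [-3.141, 0.001, 0.604]
force: [0.3, -0.4, -0.2]
grip_width: 0.0544
grip_force: 58.0
```

```bash
cat >> chk.py <<'E'
q,dq=cams.camera("scene");j=cams.camera_info("scene");S=cloud(j,dq)
cv2.imwrite("pics/final.png",np.vstack([cv2.resize(p[100:400,120:520],(640,480))[:260],cv2.resize(q[200:330,260:460],None,fx=2.5,fy=2.5)[:, :640] if 0 else cv2.resize(q[190:330,260:460],(640,330))]))
sh=(dq>.1)&(np.hypot(S[...,0]-.42,S[...,1]+.008)<.035)&(S[...,2]<.125);print("open bottle z hist",np.histogram(S[sh][:,2],np.arange(.07,.126,.004)))
E
python3 chk.py pics/w7.png
```

```text
TCP [419.2  -8.  158.3] [-3.141e+00  1.000e-03  6.040e-01] t 14.9 F [ 0.3 -0.4 -0.2] w 54.4
->mm [ 0.8  0.3 65.6] rot [-0.000e+00  1.000e-03  1.098e+00]
[-0.04395722 -0.04563046  0.01006917]
red arrow, tool frame [  7.11492349 -15.57044182 -27.51090767] 274
open bottle z hist (array([ 48,  65, 112, 116,  31,  20,  32,  37,  64, 127,   0,   0,   0]), array([0.07 , 0.074, 0.078, 0.082, 0.086, 0.09 , 0.094, 0.098, 0.102,
       0.106, 0.11 , 0.114, 0.118, 0.122]))
```

View pics/final.png

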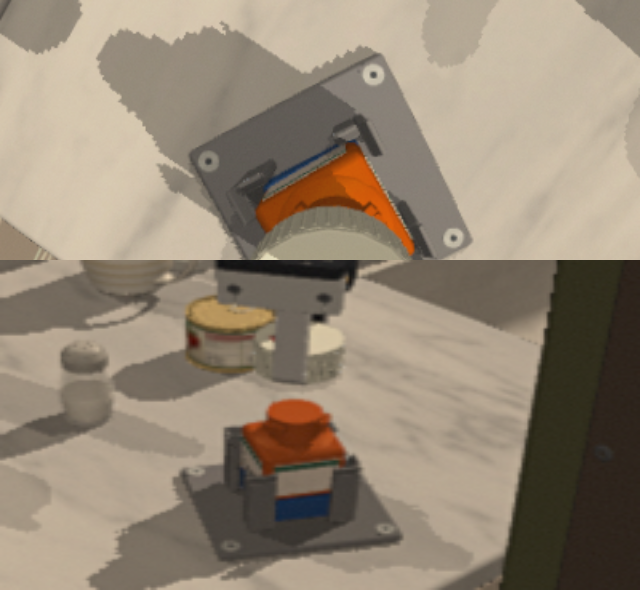

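The cap is held level about 5 cm above the open bottle. The rim is at 108 mm, so the bottle is fully seated on the riser.

```bash
python3 -c "
from station import ctrl
print(ctrl.hand_in())"
```

```text
the job is handed in; nothing more can be done
None
```

The bottle is open and the job is handed in at about 15 s of the 56 s limit. The riser and bottle look seated in the holder, and the cap is held level about 5 cm above the rim. The hand-in returned no verdict, so I can't confirm how it was judged.

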